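# Open the dehumidifier cartridge on its spindle and hold the cap

## Robot

A 7-joint arm with a two-finger parallel gripper is mounted at the origin on the work surface. World frame = base frame: x ahead of the robot, y to its left, z up, the work surface at z = 0. Lengths are in m, angles in degrees, forces in N, time in s.
With the tool pointing down it reaches from about 0.4 to 0.85 m from the base axis. Payload 10.4 kg.
Tool frame: the origin (TCP) lies midway between the tips of the shut fingers; the grasp point (between the pads) lies 19 mm behind it; y points along the fingers, x is the direction in which the jaws open and shut, and the axes are right-handed (so a half turn about y gives the same grasp; the last joint's range is limited). The gripper opens to 85 mm and grips with 20 to 120 N. Pads are 22 mm wide; open, the fingers measure 114 mm over their backs; the gripper's body (76 mm by 85 mm) begins 54 mm behind the grasp point. The pads swing forward as they close: fully open they stand 13 mm farther back than shut.
Start: joints at [-1.295, 19.034, -3.707, 83.658, 1.238, 77.344, -5.071], TCP at [0.625, 0, 0.231] pointing down, gripper open.
Joint ranges: [-148.97, 148.97], [-28.65, 121.19], [-84.17, 76.75], [9.2, 138.47], [-72.65, 252.65], [3.7, 117.97], [-149.18, 149.18]. Speed limits (degrees/s): [127.2, 127.2, 159.86, 159.86, 180, 180, 180].

## Interface

Orientations are given as [roll, pitch, yaw] about the fixed x, y, z axes, in that order (R = Rz(yaw) Ry(pitch) Rx(roll)).
In Python, from workcell import r, imaging, hand_in gives the robot as it stands.
- The arm moves only by the shell command python3 -m handwheel 'ROWS'. ROWS is JSON, one flat list of numbers, 7 for each row, row after row: the turn, a rotation vector about the world's x, y, z in rad, then the shift along the world's x, y, z in cm, then the finger opening in cm, from 0 to 8.54. A call has 1 to 8 rows; each row shifts and turns the commanded pose from where the row before left it; what a row does not reach is not made up. A row lasts 1/12 s, in which the tool goes at most 41.7 mm and 7.16 degrees, less where a joint would pass 70% of its speed; a pose out of reach is approached as far as the arm can. A call is refused whole if a number of a shift passes 4.17 or a number of a turn 0.125, either way. A call with a gripper value outside its range is refused whole. The fingers move at their own pace and stop on an object; the grip force is fixed at half the most. Time passes only in rows, so rows that do not move let the fingers close. It gives the time, the measured TCP pose, the force and the opening at its end, in the units of the state.
- r.sense(): the state, without advancing time (a new reading comes with each control period).
- imaging.capture(name): name is "scene" or "side" or "wrist"; returns the picture (384x512x3 uint8, red, green, blue); there is no depth.
- imaging.get_calibration(name): a dict with "K" (3x3 intrinsics, pixels), "R" (3x3) and "t" (3): a world point X has camera coordinates R X + t; the wrist camera has in their place "hand_eye" (4x4, takes a point from camera to tool coordinates, whose origin is the TCP and whose axes are the tool frame's). Camera axes: x right, y down, z forward; pixel columns grow to the right and rows downward; lengths in m; the calibration is good to about 2 mm. A picture is of the moment at which its call begins: read the wrist's pose just before it. get_calibration takes no time and is no camera call.
- hand_in(): hands the job in, once; it reports no verdict.
The state is a dict: "t": time; "joint_positions": joint angles; "qvel": joint speeds; "joint_torque": joint torques, N m; "position": TCP position; "ee_rot": TCP orientation; "ft_force": force on the tool from outside, world axes, zero at the start; "wrist_torque": the same for the moment, N m; "gripper_width": finger opening in m.
Only numpy, scipy, OpenCV 4.12 (cv2) and the standard library are available. Lean on these libraries where they do the work, as an engineer would, in place of code of your own. Each camera call takes 0.05 s, during which the arm holds its last target.

## Task

Lift the spool-shaped cartridge, cap still tight, onto the upright square spindle of the dehumidifier's dock and push it fully home, so that the spindle keeps it from turning. Then unscrew its cap (anticlockwise from above, less than a quarter turn) until the lugs let go, raise it about 2 cm clear of the open neck and finish still holding it there, level and straight above the neck: do not put it down or let go. Leave the vase and the clips where they are and do not wrench the cap.

Things in the scene. Friction and masses are not known exactly. Their poses are not given: they have to be found in the camera images.
- cartridge: Loose white plastic spool, about 240 g, with a cap on top: square foot 62 x 62 x 10 mm, round waist 49 mm across, shoulder 56 mm across 54 mm up. Origin: centre of the foot's underside; z up the axis, x and y square to the foot's sides; an 8 mm tab sticks out of the middle of the foot's +x side. It can be lifted by its cap; standing loose it would turn along with the cap.
- socket (a point): Centre of the square socket's mouth in the cartridge's underside (same point and axes as the cartridge's origin). The socket is 24.6 mm wide and 44 mm deep, its sides parallel to the foot's: it takes the spindle in any of four quarter-turn positions and then lets the cartridge turn by only about 0.1 rad either way.
- neck (a point): Centre of the neck's rim (neck 38 mm across, 50 mm over its thread ledges), 70 mm above the cartridge's underside; hidden under the cap at first. A sprung rubber seal disc in the mouth presses the tight cap up with about 9 N and pops it up some 3 mm when it comes free, ending 8 mm above the rim.
- cap: White round ribbed cap, loose, 45 g, screwed on the cartridge: 56 mm across, 32 mm high; the upper 18 mm is the solid grip zone, the skirt below is 54 mm across. Origin: centre of the skirt's lower edge, z up the axis; screwed on, it is 58 to 62 mm above the cartridge's underside. A raised rib on its top runs from the centre along +x.
- cap_top (a point): Centre of the cap's top. Three lugs under sloping ledges hold the cap. Yaw of cap relative to cartridge: -1.4 to -1.1 rad at the start; growing (anticlockwise) it rises 2 mm and is free between -0.33 and +0.33 (rib towards the tab's side), stops just beyond. From any start a turn of 1.3 to 1.4 rad frees it; torque 0.2 to 0.4 N m.
- spindle (a point): Foot of the bare metal spindle: on its axis, at the top of the grey dock plate, 10 mm above the shelf. z up, x and y square to its sides. Spindle 22 mm square, 36 mm high, the top 10 mm a round cone 22 to 12 mm. Plate 94 mm (x), from -47 to 113 mm in y; the dehumidifier's fixed tower, 130 x 130 mm, 185 mm high, has its face 120 mm from the axis towards +y.
- vase: Loose white ceramic vase, 140 mm high, 68 mm across its belly, narrow neck; bystander. Origin: centre of its underside. It may stand where the cartridge might have stood.
- clip_a: Loose silver spring clip, 50 x 24 x 18 mm, lying on the shelf among the things; bystander. Origin: centre of its underside.
- clip_b: Second loose silver spring clip of the same size, nearer the robot; bystander. Origin: centre of its underside.
There are look-alikes about, which are no part of the job. Leave any blue or green look-alike of the cap alone.

How it is judged (in metres and radians):
On the way, in this order (a step that is already met when the one before it is completed fails the run):
1. the cartridge is fully down on the spindle with its cap still screwed on (z of cartridge in the frame of spindle below 0.004 m and horizontal distance between cartridge and spindle below 0.005 m and angle between cartridge's own z axis and vertical below 0.07 rad and z of cap in the frame of cartridge below 0.0635 m and angle between the x axis of cap and the x axis of cartridge, either way round above 0.6 rad), for 0.2 s.
2. the cap has been turned until its lugs are free, the cartridge still home on the spindle (z of cartridge in the frame of spindle below 0.004 m and horizontal distance between cartridge and spindle below 0.005 m and angle between cartridge's own z axis and vertical below 0.07 rad and angle between the x axis of cap and the x axis of cartridge, either way round below 0.42 rad and z of cap in the frame of cartridge below 0.078 m).
At the end, for the whole second after the job is handed in: Cartridge down on the spindle (within 4 mm of the plate, 5 mm of the axis, 4 degrees of upright); cap gripped by the fingers, still, not touching the cartridge, its lower edge 5 to 45 mm above the neck's rim, within 12 mm of its axis and 11 degrees of level (z of cartridge in the frame of spindle below 0.004 m and horizontal distance between cartridge and spindle below 0.005 m and angle between cartridge's own z axis and vertical below 0.07 rad and z of cap in the frame of cartridge between 0.075 and 0.115 m and horizontal distance between cap and cartridge below 0.012 m and angle between cap's own z axis and vertical below 0.2 rad and linear speed of cap below 0.03 m/s and contact force between cap and the fingers above 1 N and contact force between cap and cartridge below 0.1 N); the arm keeps its last pose, push and grip.
It fails at once if vase moved by more than 20 mm (distance of vase from where it was at the start of the episode above 0.02 m).
It fails at once if clip a moved by more than 20 mm (distance of clip_a from where it was at the start of the episode above 0.02 m).
It fails at once if clip b moved by more than 20 mm (distance of clip_b from where it was at the start of the episode above 0.02 m).
It fails at once if the cap is wrenched or pressed against the cartridge with more than 80 N (contact force between cap and cartridge above 80 N).
It also fails if it takes over 54 s, if anything falls off the work surface, if the arm or the gripper's body presses on something with over 40 N, if the wrist force passes 120 N, or if a joint passes its speed limit or range.

## Working session

There is one attempt and no reset: what is moved stays moved. The work goes in short steps, Python scripts to look and compute and a shell command to move; the robot and the scene stay as the last step left them, time stands still between calls to the robot, and variables do not carry over. Pictures are saved under pics/ and viewed, and the job is handed in when it is done.

```bash
ls; mkdir -p pics; python3 - <<'E'
from workcell import r, imaging
import cv2
s=r.sense();print(s['t'],s['position'],s['ee_rot'],s['gripper_width'])
for n in ['scene','side','wrist']:
    im=imaging.capture(n);cv2.imwrite(f'pics/{n}0.png',im[:,:,::-1])
    c=imaging.get_calibration(n);print(n,{k:__import__('numpy').round(v,4).tolist() for k,v in c.items() if k!='name'})
E
```

```text
pics
0.0 [ 6.24635712e-01 -1.33729835e-05  2.30532165e-01] [-9.00038258e+01  7.94277441e-02  1.74068854e-03] 0.08513345375438565
scene {'K': [[472.0321, 0.0, 256.1389], [0.0, 472.0321, 188.8788], [0.0, 0.0, 1.0]], 'R': [[-0.1923, 0.9813, 0.0059], [0.5189, 0.1068, -0.8481], [-0.8329, -0.1601, -0.5298]], 't': [0.182, -0.167, 1.4199]}
side {'K': [[488.8232, 0.0, 253.4109], [0.0, 488.8232, 191.4972], [0.0, 0.0, 1.0]], 'R': [[-0.9312, -0.3644, 0.0082], [-0.1953, 0.48, -0.8553], [0.3077, -0.798, -0.5182]], 't': [0.4464, 0.2242, 0.7864]}
wrist {'K': [[316.6813, 0.0, 256.0162], [0.0, 316.6813, 193.5335], [0.0, 0.0, 1.0]], 'hand_eye': [[1.0, -0.0001, 0.0009, -0.0007], [-0.0009, -0.2853, 0.9585, -0.1425], [0.0001, -0.9585, -0.2853, 0.0726], [0.0, 0.0, 0.0, 1.0]]}
```

View pics/scene0.png

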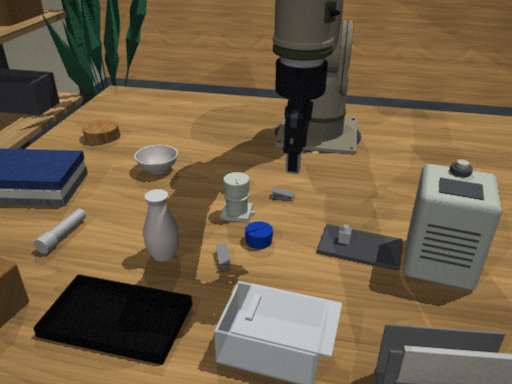

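View pics/side0.png

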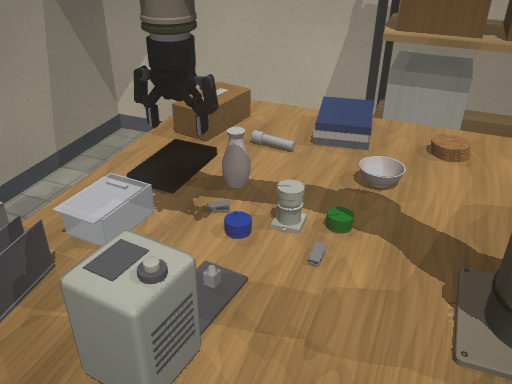

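View pics/wrist0.png

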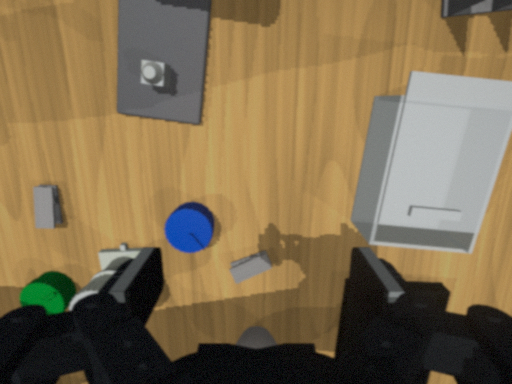

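```bash
python3 - <<'E'
import cv2,numpy as np
a=cv2.imread('pics/scene0.png');b=cv2.imread('pics/side0.png');w=cv2.imread('pics/wrist0.png')
def crop(i,x,y,wd,h,f):return cv2.resize(i[y:y+h,x:x+wd],None,fx=f,fy=f,interpolation=cv2.INTER_CUBIC)
cv2.imwrite('pics/c1.png',np.hstack([crop(a,205,165,60,66,6),crop(b,262,170,60,66,6)]))
cv2.imwrite('pics/c2.png',np.hstack([crop(a,310,210,100,66,4),crop(b,180,250,80,66,4)]))
cv2.imwrite('pics/c3.png',crop(w,110,0,110,130,4))
E
```

```text
(no output)
```

View pics/c1.png

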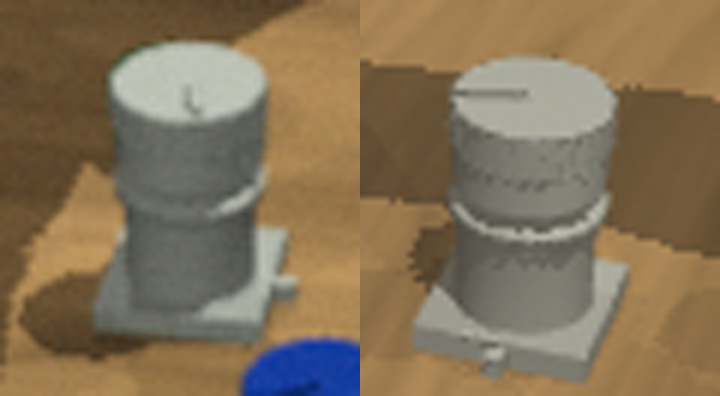

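View pics/c2.png

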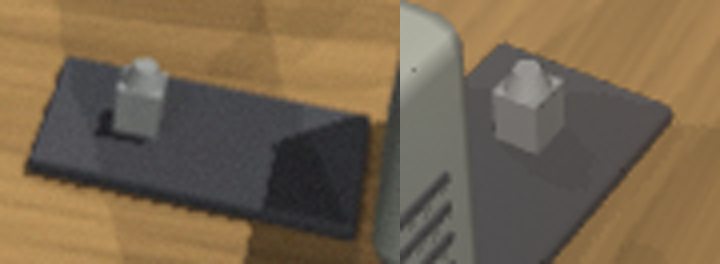

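View pics/c3.png

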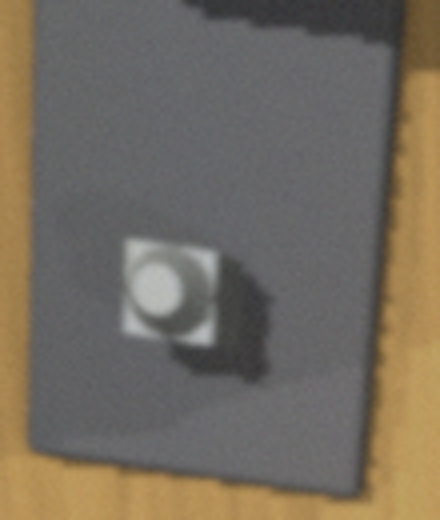

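```bash
cat > h.py <<'E'
import numpy as np
from scipy.spatial.transform import Rotation as Ro
from scipy.optimize import least_squares
from workcell import r, imaging
C={n:imaging.get_calibration(n) for n in ['scene','side','wrist']}
def toolT(s):
    T=np.eye(4);T[:3,:3]=Ro.from_euler('xyz',s['ee_rot'],degrees=True).as_matrix();T[:3,3]=s['position'];return T
def proj(n,X,T=None):
    c=C[n]
    if n=='wrist':
        M=np.linalg.inv(T@np.array(c['hand_eye']));Y=M[:3,:3]@X+M[:3,3]
    else: Y=np.array(c['R'])@X+np.array(c['t'])
    p=np.array(c['K'])@Y;return p[:2]/p[2]
def fit(obs,x0,T=None):
    # obs: (cam,u,v,(lx,ly,z)) ; params x,y,yaw
    def f(p):
        c,s=np.cos(p[2]),np.sin(p[2]);o=[]
        for n,u,v,l in obs:
            X=np.array([p[0]+c*l[0]-s*l[1],p[1]+s*l[0]+c*l[1],l[2]]);o+=list(proj(n,X,T)-[u,v])
        return np.array(o)
    q=least_squares(f,x0);return q.x,f(q.x).reshape(-1,2).round(1)
E
python3 - <<'E'
from h import *
T=toolT(r.sense())
sc=lambda x,y:('scene',x/6+205,y/6+165)
si=lambda x,y:('side',(x-360)/6+262,y/6+170)
a=.031
# cart axis x=tab dir (~+y world), cart y ~ -x world
o=[sc(188,83)+((0,0,.091),),si(533,97)+((0,0,.091),),
 sc(287,232)+((a,a,.01),),sc(268,325)+((a,-a,.01),),sc(97,318)+((-a,-a,.01),),
 si(628,268)+((a,a,.01),),si(587,366)+((a,a,.01),)][:6]
o=[sc(188,83)+((0,0,.091),),si(533,97)+((0,0,.091),),
 sc(287,232)+((a,a,.01),),sc(268,325)+((a,-a,.01),),sc(97,318)+((-a,-a,.01),),
 si(628,268)+((-a,a,.01),),si(587,366)+((a,a,.01),),si(415,330)+((a,-a,.01),)]
p,e=fit(o,[.6,-.1,1.5]);print('cart',p,np.degrees(p[2]));print(e.tolist())
s2=lambda x,y:('scene',x/4+310,y/4+210)
d2=lambda x,y:('side',(x-400)/4+180,y/4+250)
w2=lambda x,y:('wrist',x/4+110,y/4)
o=[s2(146,64)+((0,0,.046),),d2(527,66)+((0,0,.046),),w2(158,290)+((0,0,.046),),
 s2(68,60)+((-.047,-.047,.01),),s2(28,162)+((.047,-.047,.01),),s2(355,230)+((.047,.113,.01),),s2(370,118)+((-.047,.113,.01),),
 d2(670,108)+((-.047,-.047,.01),),d2(503,43)+((.047,-.047,.01),),w2(32,445)+((-.047,-.047,.01),),w2(360,490)+((.047,-.047,.01),)]
p,e=fit(o,[.6,.15,0.],T);print('spin',p,np.degrees(p[2]));print(e.tolist())
# rays for rib
for nm,u,v in [sc(187,86),sc(198,113),si(527,93),si(452,93)]:
    f=lambda q:proj(nm,np.array([q[0],q[1],.092]))-[u,v]
    print(nm,least_squares(f,[.6,-.1]).x)
E
```

```text
cart [ 0.45474698 -0.13965456  1.64946642] 94.50746418677599
[[0.3, -0.7], [-0.6, 0.7], [-0.2, -1.1], [-0.5, -1.0], [-0.1, -1.8], [-0.9, -0.2], [-0.2, -0.4], [-0.8, 0.3]]
spin [ 0.52143801  0.09925616 -0.13860643] -7.941563358785417
[[-0.8, 0.4], [-1.8, 0.7], [0.3, -2.0], [-1.1, -1.7], [-0.9, -0.9], [0.0, 0.0], [0.1, -0.9], [-0.4, -0.6], [-2.0, -0.9], [-2.1, 0.6], [0.2, 1.3]]
scene [ 0.46144657 -0.1390849 ]
scene [ 0.47866359 -0.13110498]
side [ 0.45656825 -0.14279023]
side [ 0.48011069 -0.13319948]
```

Candidates: white spool with tab and white ribbed cap (scene 236,195 / side 290,205) is the cartridge. The others are the vase (160,228), the blue cap (259,235), the green cap (side 340,220) and the bowl (157,158). The crop shows the square foot, the tab and the rib, with a rib-to-tab angle of about -1.27 rad, which fits the description.

```bash
python3 -m handwheel '[0,0,0,-2.1,-1.75,-1,8.5, 0,0,0,-2.1,-1.75,-1,8.5, 0,0,0,-2.1,-1.75,-1,8.5, 0,0,0,-2.1,-1.75,-1,8.5, 0,0,0,-2.1,-1.75,-1,8.5, 0,0,0,-2.1,-1.75,-1,8.5, 0,0,0,-2.1,-1.75,-1,8.5, 0,0,0,-2.2,-1.75,-1,8.5]'
python3 -m handwheel '[0,0,0,0,0,0,8.5,0,0,0,0,0,0,8.5]'
python3 - <<'E'
from h import *
import cv2
s=r.sense();print(s['t'],s['position'],s['ee_rot'],s['joint_positions'])
T=toolT(s)
w=imaging.capture('wrist')[:,:,::-1].copy();b=imaging.capture('side')[:,:,::-1]
print(proj('wrist',np.array([.4547,-.1397,.091]),T))
cv2.imwrite('pics/w1.png',w);cv2.imwrite('pics/s1.png',b)
E
```

```text
t: 0.82
position: [0.4548, -0.1406, 0.1507]
ee_rot: [-90.0, -0.0, 0.0]
ft_force: [-0.1, -0.3, -0.5]
gripper_width: 0.0851
t: 0.98
position: [0.4548, -0.1409, 0.1509]
ee_rot: [-90.0, 0.1, -0.1]
ft_force: [0.7, 0.8, -0.2]
gripper_width: 0.0852
0.9833 [ 0.45477908 -0.14092359  0.15094584] [-8.99913633e+01  5.18598234e-02 -1.49463146e-01] [ 1.04259728e+01  4.06732084e+00  1.33867997e+00  1.11522727e+02
 -1.03028239e-01  6.44636316e+01  1.16563154e+01]
[256.70988171 209.31046194]
```

View pics/w1.png

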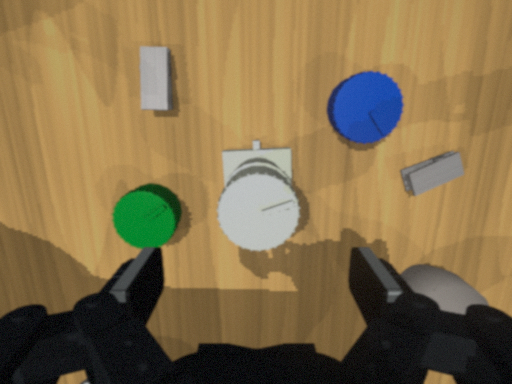

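View pics/s1.png

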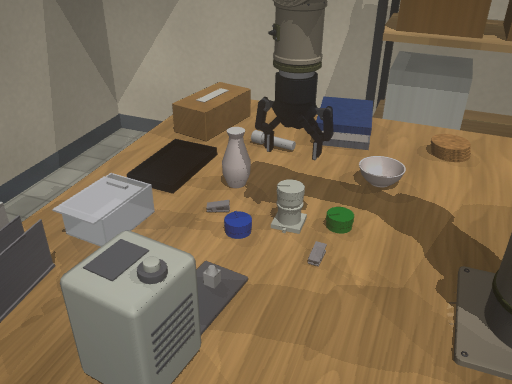

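```bash
python3 - <<'E'
from h import *
import cv2
w=cv2.imread('pics/w1.png')
cv2.imwrite('pics/c4.png',cv2.resize(w[130:260,200:320],None,fx=5,fy=4.6,interpolation=cv2.INTER_CUBIC))
def f(q):
    return np.r_[proj('scene',np.array([q[0],q[1],.14]))-[157,194], proj('side',np.array([q[0],q[1],.14]))-[236,132]]
q=least_squares(f,[.6,-.2]);print(q.x,q.fun)
E
```

```text
[ 0.62050786 -0.2500117 ] [ 0.3466894   0.08078093  0.06202435 -1.02227062]
```

View pics/c4.png

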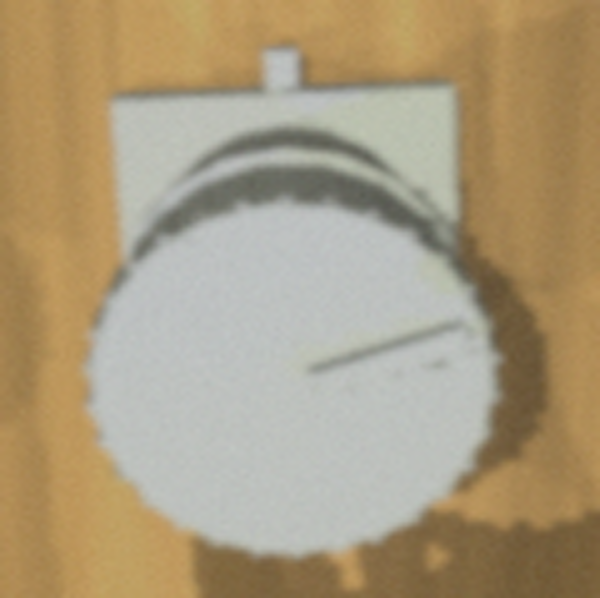

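```bash
python3 - <<'E'
from h import *
T=np.eye(4);T[:3,:3]=Ro.from_euler('xyz',[-89.991,.052,-.149],degrees=True).as_matrix();T[:3,3]=[.45478,-.14092,.15095]
a=.031
o=[('wrist',222.4,151.3,(a,a,.01)),('wrist',291.2,148.3,(a,-a,.01)),('wrist',256.4,149.5,(a,0,.01))]
p,e=fit(o,[.45,-.14,1.6],T);print(p,np.degrees(p[2]),e.tolist())
f=lambda q:proj('wrist',np.array([q[0],q[1],.092]),T)-[258.7,211.7]
print(least_squares(f,[.45,-.14]).x)
g=[]
for u,v in [(262,210.4),(292,200.2)]:
    f=lambda q:proj('wrist',np.array([q[0],q[1],.092]),T)-[u,v]
    g.append(least_squares(f,[.45,-.14]).x)
d=g[1]-g[0];print(np.degrees(np.arctan2(d[1],d[0])))
E
```

```text
[ 0.45613399 -0.14260004  1.61209125] 92.36602471132304 [[-0.2, -0.1], [0.0, -0.1], [0.2, 0.2]]
[ 0.45604034 -0.1410561 ]
19.715072982540043
```

The close crop confirms the cartridge: cap centre at wrist pixel (258.7, 211.7), tab at (256, 145), rib towards about 20°, and foot yaw about 93°.

```bash
python3 -m handwheel '[0,0,0,0.1,0,-2,8.5, 0,0,0,0,0,-2,8.5, 0,0,0,0,0,-2,8.5, 0,0,0,0,0,-1.5,8.5, 0,0,0,0,0,-1,8.5, 0,0,0,0,0,-0.5,8.5, 0,0,0,0,0,0,8.5]'
python3 -m handwheel '[0,0,0,0,0,0,5,0,0,0,0,0,0,5,0,0,0,0,0,0,5,0,0,0,0,0,0,5,0,0,0,0,0,0,5,0,0,0,0,0,0,5,0,0,0,0,0,0,5,0,0,0,0,0,0,5]'
python3 - <<'E'
from h import *
import cv2
s=r.sense();print(s['t'],s['position'],s['ee_rot'],s['gripper_width'],s['ft_force'])
w=imaging.capture('wrist')[:,:,::-1];b=imaging.capture('side')[:,:,::-1]
cv2.imwrite('pics/w2.png',np.hstack([cv2.resize(w[60:330,120:400],(400,386)),cv2.resize(b[100:260,220:380],(386,386))]))
E
```

```text
t: 1.67
position: [0.4571, -0.1394, 0.0607]
ee_rot: [-90.0, 0.1, 0.1]
ft_force: [-1.5, 0.4, -0.3]
gripper_width: 0.0849
t: 2.33
position: [0.4575, -0.1401, 0.0624]
ee_rot: [-90.0, -0.1, -0.0]
ft_force: [-3.3, 1.4, 5.5]
gripper_width: 0.0543
2.3333 [ 0.4574649  -0.14012673  0.06243915] [-9.00121435e+01 -7.65061324e-02 -6.24049842e-03] 0.054330137379501854 [-3.28501491  1.43518109  5.48041982]
```

View pics/w2.png

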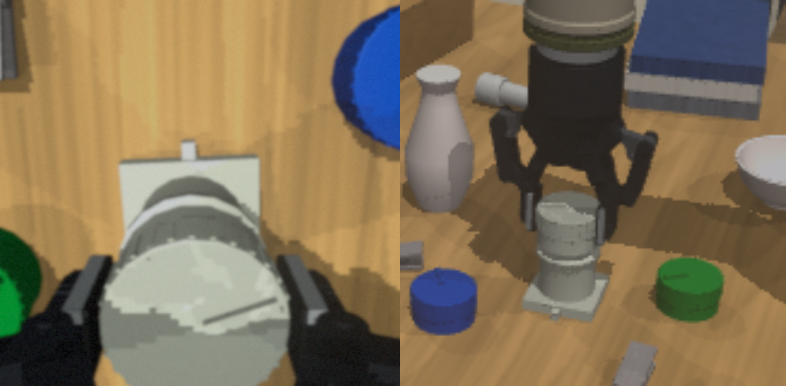

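```bash
python3 -m handwheel '[0,0,0,0,0,0,4, 0,0,0,0,0,0.5,4, 0,0,0,0,0,1,4, 0,0,0,0,0,1.5,4, 0,0,0,0,0,1.5,4, 0,0,0,0,0,1.5,4, 0,0,0,0,0,1,4, 0,0,0,0,0,0.5,4]'
python3 -m handwheel '[0,0,0,0,0,0,4,0,0,0,0,0,0,4]'
python3 - <<'E'
from h import *
import cv2
s=r.sense();print(s['t'],s['position'],s['ee_rot'],s['gripper_width'],s['ft_force'])
w=imaging.capture('wrist')[:,:,::-1];b=imaging.capture('side')[:,:,::-1]
cv2.imwrite('pics/w3.png',np.hstack([cv2.resize(w[60:330,120:400],(400,386)),cv2.resize(b[60:220,220:380],(386,386))]))
E
```

```text
t: 3.1
position: [0.4577, -0.1401, 0.1383]
ee_rot: [-90.0, -0.1, 0.0]
ft_force: [-0.7, -0.4, -3.2]
gripper_width: 0.0547
t: 3.27
position: [0.4568, -0.1399, 0.1361]
ee_rot: [-90.0, 0.0, 0.0]
ft_force: [-0.3, -0.6, -4.7]
gripper_width: 0.0543
3.2667 [ 0.45683507 -0.13993735  0.13611707] [-8.99962487e+01  3.94754107e-03  6.98378756e-04] 0.054291841140111236 [-0.30202143 -0.60927163 -4.68312219]
```

View pics/w3.png

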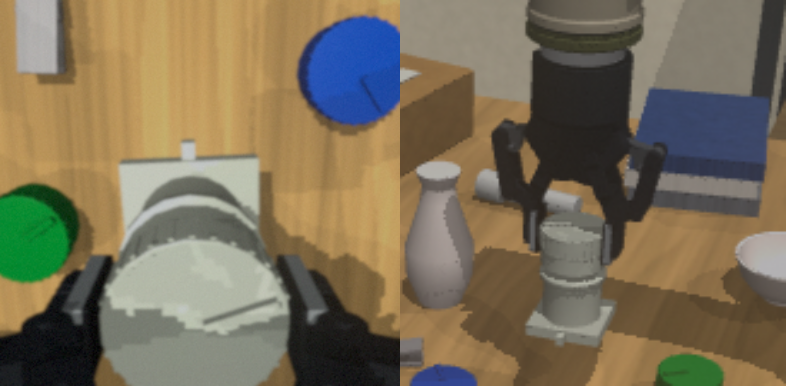

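```bash
python3 - <<'E'
from h import *
import cv2
s=r.sense();T=toolT(s);print(s['position'])
w=imaging.capture('wrist')[:,:,::-1]
cv2.imwrite('pics/c5.png',cv2.resize(w[150:350,185:325],None,fx=4,fy=3,interpolation=cv2.INTER_CUBIC))
np.save('T5.npy',T)
E
```

```text
[ 0.45648629 -0.13984484  0.13550912]
```

View pics/c5.png

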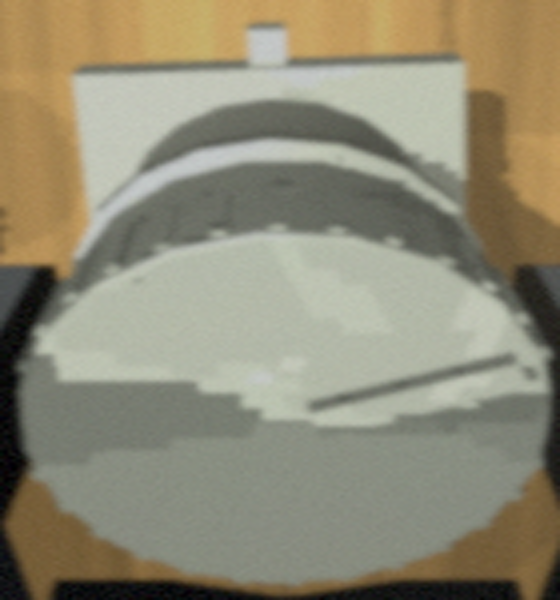

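```bash
python3 - <<'E'
from h import *
T=np.load('T5.npy');a=.031
z=T[2,3]-.0624+.01
for z in (z,z+.002):
    o=[('wrist',204,173.3,(a,a,z)),('wrist',300.8,169.3,(a,-a,z)),('wrist',252,172,(a,0,z))]
    p,e=fit(o,[.45,-.14,1.6],T);print(z,p,np.degrees(p[2]),p[:2]-T[:2,3],e.tolist())
    for u,v in [(185+285/4,150+407/3)]:
        f=lambda q:proj('wrist',np.array([q[0],q[1],z+.082]),T)-[u,v]
        print(least_squares(f,[.45,-.14]).x-T[:2,3])
E
```

```text
0.08310912480711549 [ 0.45483174 -0.14177048  1.61345575] 92.44420488338974 [-0.00165455 -0.00192563] [[-0.9, 0.3], [0.7, 0.2], [0.2, -0.4]]
[-0.00044318 -0.00015111]
0.0851091248071155 [ 0.45485761 -0.14133395  1.61351564] 92.44763646574829 [-0.00162867 -0.0014891 ] [[-1.4, 0.3], [1.2, 0.2], [0.2, -0.4]]
[-0.00044424  0.00113669]
```

```bash
python3 -m handwheel '[0,0,-0.023,0.8,2,0,4, 0,0,-0.023,0.8,2,0,4, 0,0,-0.023,0.8,2,0,4, 0,0,-0.023,0.8,2,0,4, 0,0,-0.023,0.8,2,0,4, 0,0,-0.023,0.8,2,0,4, 0,0,-0.023,0.8,2,0,4, 0,0,-0.02,0.8,2,0,4]'
python3 -m handwheel '[0,0,0,0,0,0,4,0,0,0,0,0,0,4,0,0,0,0,0,0,4]'
python3 - <<'E'
from h import *
import cv2
s=r.sense();T=toolT(s);print(s['t'],s['position'],s['ee_rot'],s['ft_force'])
w=imaging.capture('wrist')[:,:,::-1]
cv2.imwrite('pics/w6.png',cv2.resize(w,None,fx=1.5,fy=1.5))
cv2.imwrite('pics/w6f.png',w)
np.save('T6.npy',T)
E
```

```text
t: 4.08
position: [0.5209, 0.021, 0.1356]
ee_rot: [-90.0, 0.1, -10.4]
ft_force: [0.3, -0.3, -3.5]
gripper_width: 0.0544
t: 4.33
position: [0.5206, 0.0193, 0.1357]
ee_rot: [-90.0, 0.1, -10.4]
ft_force: [0.2, 0.6, -3.5]
gripper_width: 0.0545
4.3333 [0.5205654  0.01934432 0.13569851] [-9.00434775e+01  6.12340574e-02 -1.03695826e+01] [ 0.15802596  0.55357802 -3.54169999]
```

View pics/w6.png

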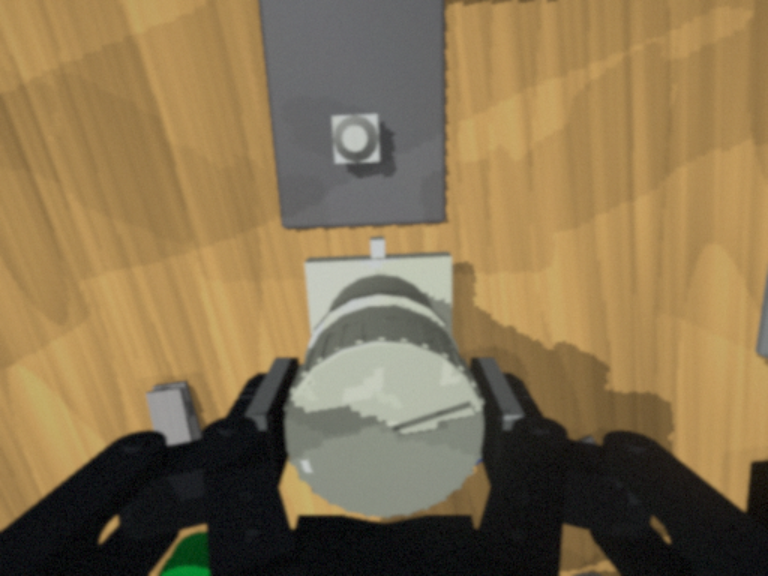

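```bash
python3 - <<'E'
import cv2
w=cv2.imread('pics/w6f.png')
cv2.imwrite('pics/c7.png',cv2.resize(w[0:190,165:315],None,fx=4,fy=3.1,interpolation=cv2.INTER_CUBIC))
E
```

```text
(no output)
```

View pics/c7.png

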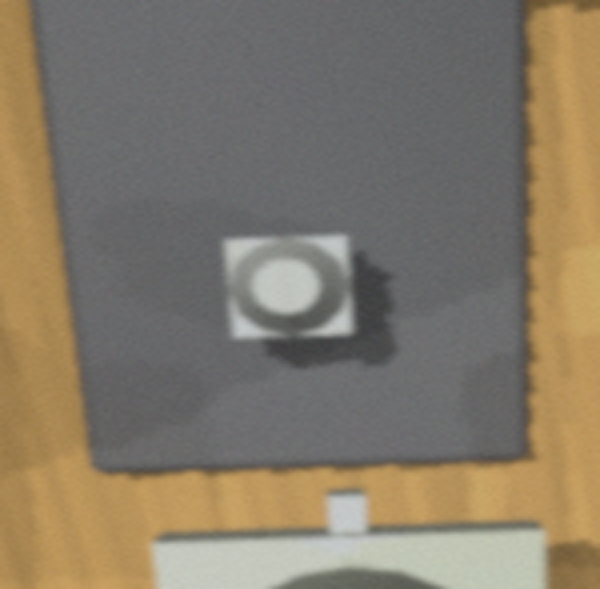

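```bash
python3 - <<'E'
from h import *
T=np.load('T6.npy');a=.031;b=.011
k=lambda x,y,l:('wrist',x/4+165,y/3.1,l)
o=[k(286,287,(0,0,.046)),k(223,239,(-b,b,.036)),k(350,235,(b,b,.036)),k(356,333,(b,-b,.036)),k(231,339,(-b,-b,.036)),k(95,464,(-.047,-.047,.01)),k(527,457,(.047,-.047,.01))]
p,e=fit(o,[.52,.1,-.14],T);print('spin',p,np.degrees(p[2]),e.tolist())
p2,e2=fit(o[:5],[.52,.1,-.14],T);print('spin',p2,np.degrees(p2[2]),e2.tolist())
z=.0835
o=[k(153,538,(a,a,z)),k(543,523,(a,-a,z))]
q,e=fit(o,[.52,.02,1.43],T);print('cart',q,np.degrees(q[2]),e.tolist())
print('delta cart->spin',p[:2]-q[:2])
for u,v in [(390/1.5,427.5/1.5)]:
    f=lambda q:proj('wrist',np.array([q[0],q[1],z+.082]),T)-[u,v]
    cc=least_squares(f,[.45,-.14]).x;print('cap',cc,p[:2]-cc)
E
```

```text
spin [ 0.52077189  0.09813516 -0.14577988] -8.35257214630846 [[0.3, -0.9], [0.8, -0.6], [-0.4, -0.4], [-0.7, -0.3], [0.8, -1.2], [-1.7, 3.0], [0.8, 1.4]]
spin [ 0.520569    0.09769921 -0.136219  ] -7.804773943610155 [[0.2, -0.2], [0.5, 0.3], [-0.7, 0.1], [-0.7, 0.2], [0.8, -0.4]]
cart [0.51868862 0.01790698 1.44068905] 82.5454020250156 [[-0.5, 0.1], [0.5, -0.0]]
delta cart->spin [0.00208327 0.08022818]
cap [0.52164598 0.01937047] [-0.00087408  0.07876469]
```

```bash
python3 -m handwheel '[0,0,0,0.08,1,0,4, 0,0,0,0,2,0,4, 0,0,0,0,2,0,4, 0,0,0,0,2,0,4, 0,0,0,0,0.9,-0.5,4, 0,0,0,0,0,-1,4, 0,0,0,0,0,-0.4,4,0,0,0,0,0,0,4]'
python3 -m handwheel '[0,0,0,0,0,0,4,0,0,0,0,0,0,4]'
python3 - <<'E'
from h import *
import cv2
s=r.sense();T=toolT(s);print(s['t'],s['position'],s['ee_rot'],s['ft_force'])
a=imaging.capture('scene')[:,:,::-1];b=imaging.capture('side')[:,:,::-1]
k=lambda i,x,y:cv2.resize(i[y:y+100,x:x+80],None,fx=5,fy=5,interpolation=cv2.INTER_CUBIC)
cv2.imwrite('pics/c8.png',np.hstack([k(a,305,160),k(b,180,195)]))
for n in('scene','side'):print(n,proj(n,np.array([.521,.099,.046])),proj(n,np.array([.521,.099,.135])))
E
```

```text
t: 5.05
position: [0.5208, 0.0972, 0.1155]
ee_rot: [-90.1, 0.1, -10.5]
ft_force: [-0.1, -0.2, -4.5]
gripper_width: 0.0542
t: 5.22
position: [0.522, 0.0979, 0.1174]
ee_rot: [-90.0, -0.0, -10.5]
ft_force: [0.2, 0.0, -2.8]
gripper_width: 0.0541
5.2167 [0.52201139 0.09788698 0.11739434] [-9.00163241e+01 -1.07072001e-02 -1.04641948e+01] [ 0.20128473  0.00631448 -2.78723676]
scene [345.5865444  226.28437065] [350.55649736 188.59596452]
side [210.26980356 267.1618857 ] [208.22113542 224.8973118 ]
```

View pics/c8.png

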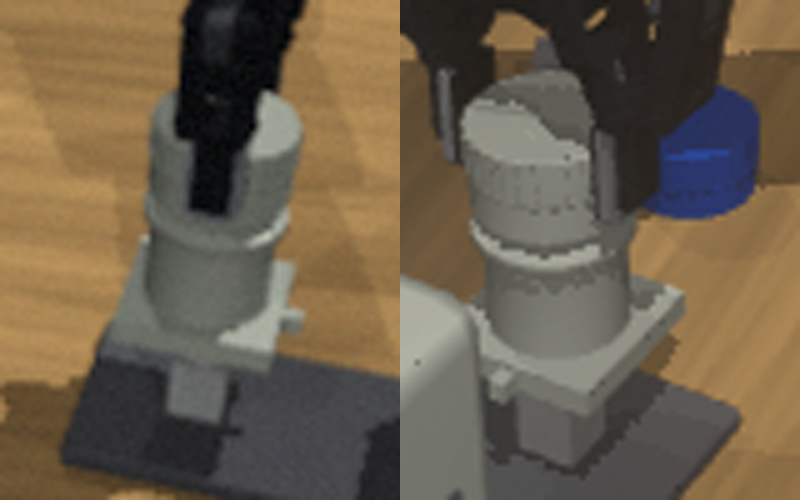

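```bash
python3 - <<'E'
from h import *
a=.031;z=.0645
A=lambda x,y,l:('scene',x/5+305,y/5+160,l)
B=lambda x,y,l:('side',(x-400)/5+180,y/5+195,l)
# cart x~+y world: (a,a) = far side from camera scene?  cart y=-x world
o=[A(295,266,(a,a,z)),A(273,356,(a,-a,z)),A(105,335,(-a,-a,z)),B(684,290,(-a,a,z)),B(588,400,(a,a,z))]
q,e=fit(o,[.52,.1,1.43]);print('cart foot',q,np.degrees(q[2]),e.tolist())
o=[A(227,125,(0,0,z+.082)),B((461+640)/2-10,0,(0,0,z+.082))][:1]
# spindle lower corners on plate z=.01
b=.011
o=[A(165,410,(b,-b,.01)),A(222,422,(b,b,.01)),B(572,465,(-b,-b,.01)) ]
q,e=fit(o,[.52,.1,-.14]);print('spin',q,np.degrees(q[2]),e.tolist())
o=[A(165,410,(b,-b,.01)),A(222,422,(b,b,.01))]
q,e=fit(o,[.52,.1,-.14]);print('spin',q,np.degrees(q[2]),e.tolist())
E
```

```text
cart foot [0.52052616 0.09663267 1.46641772] 84.0195460890122 [[-1.1, -0.5], [-0.3, -0.9], [1.2, -2.5], [-1.4, 0.3], [-0.7, -0.7]]
spin [ 0.52424452  0.10732444 -0.68458848] -39.22403036741768 [[2.1, -0.5], [-1.1, 2.4], [1.3, -0.8]]
spin [ 0.51908035  0.10073421 -0.13298758] -7.619626831045187 [[0.3, 0.1], [-0.3, -0.1]]
```

```bash
python3 - <<'E'
from h import *
A=lambda x,y,l:('scene',x/5+305,y/5+160,l)
B=lambda x,y,l:('side',(x-400)/5+180,y/5+195,l)
b=.011
o=[A(165,410,(b,-b,.01)),A(222,422,(b,b,.01)),B(572,465,(-b,b,.01)),B(519,447,(b,b,.01)) ]
q,e=fit(o,[.52,.1,-.14]);print('spin',q,np.degrees(q[2]),e.tolist())
E
```

```text
spin [ 0.51963556  0.09847576 -0.03062072] -1.7544380125269685 [[-0.4, 0.5], [-0.8, -0.3], [0.2, 0.6], [-0.4, 0.8]]
```

```bash
python3 -m handwheel '[0,0,0,0,0.15,-0.3,4, 0,0,0,0,0,-0.4,4, 0,0,0,0,0,-0.4,4, 0,0,0,0,0,-0.4,4, 0,0,0,0,0,-0.3,4,0,0,0,0,0,0,4]'
python3 - <<'E'
from h import *
s=r.sense();print(s['position'],s['ee_rot'],s['ft_force'],s['wrist_torque'])
E
```

```text
t: 5.82
position: [0.5214, 0.1004, 0.0984]
ee_rot: [-90.0, 0.1, -10.4]
ft_force: [0.0, -0.4, -3.2]
gripper_width: 0.0542
[0.52138696 0.10039264 0.09840375] [-9.00288577e+01  5.84796595e-02 -1.03664735e+01] [ 2.01587282e-03 -3.72188099e-01 -3.22698564e+00] [-0.0197034  -0.06340515 -0.05012749]
```

```bash
python3 -m handwheel '[0,0,0,0,0,-0.3,4, 0,0,0,0,0,-0.3,4, 0,0,0,0,0,-0.3,4, 0,0,0,0,0,-0.2,4]'
python3 - <<'E'
from h import *
s=r.sense();print(s['position'],s['ee_rot'],s['ft_force'],s['wrist_torque'])
E
```

```text
t: 6.15
position: [0.5217, 0.1005, 0.0879]
ee_rot: [-90.0, 0.0, -10.4]
ft_force: [-0.1, -0.6, -4.3]
gripper_width: 0.054
[0.52167985 0.10050472 0.08790626] [-9.00052591e+01  1.20645248e-02 -1.03678117e+01] [-0.09850823 -0.64096471 -4.26325418] [-0.01179825 -0.00075628 -0.0015187 ]
```

```bash
python3 -m handwheel '[0,0,0,0,0,-0.3,4, 0,0,0,0,0,-0.3,4, 0,0,0,0,0,-0.3,4, 0,0,0,0,0,-0.3,4, 0,0,0,0,0,-0.2,4, 0,0,0,0,0,0,4]'
python3 - <<'E'
from h import *
s=r.sense();print(s['position'],s['ee_rot'],s['ft_force'],s['wrist_torque'])
E
```

```text
t: 6.65
position: [0.5215, 0.1005, 0.0738]
ee_rot: [-90.0, 0.0, -10.4]
ft_force: [-1.3, -0.1, -2.7]
gripper_width: 0.0541
[0.52148887 0.10045318 0.0737806 ] [-9.00181695e+01  3.98203190e-02 -1.03652433e+01] [-1.3324443  -0.08266592 -2.74886318] [0.00346112 0.01282718 0.01709051]
```

```bash
python3 -m handwheel '[0,0,0,0,0,-0.15,4, 0,0,0,0,0,-0.1,4,0,0,0,0,0,0,4]'
python3 - <<'E'
from h import *
import cv2
s=r.sense();print(s['position'],s['ee_rot'],s['ft_force'],s['wrist_torque'])
a=imaging.capture('scene')[:,:,::-1];b=imaging.capture('side')[:,:,::-1]
k=lambda i,x,y:cv2.resize(i[y:y+100,x:x+80],None,fx=5,fy=5,interpolation=cv2.INTER_CUBIC)
cv2.imwrite('pics/c9.png',np.hstack([k(a,305,170),k(b,180,205)]))
E
```

```text
t: 6.9
position: [0.522, 0.1006, 0.0726]
ee_rot: [-90.0, -0.0, -10.4]
ft_force: [-3.4, -0.6, 6.9]
gripper_width: 0.0542
[0.52204603 0.10064918 0.07258488] [-8.99875527e+01 -3.18650418e-02 -1.03694064e+01] [-3.42885438 -0.61813824  6.90090437] [-0.14729211  0.77115598 -0.05846105]
```

View pics/c9.png

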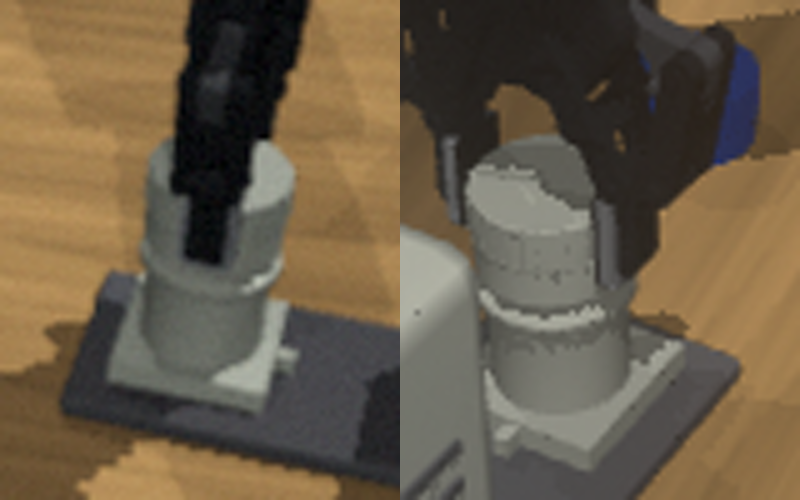

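```bash
python3 -m handwheel '[0,0,0,0,0,-0.1,4,0,0,0,0,0,0,4,0,0,0,0,0,0,4]'
python3 - <<'E'
from h import *
s=r.sense();print(s['position'],s['ee_rot'],s['ft_force'],s['wrist_torque'])
E
```

```text
t: 7.25
position: [0.5221, 0.1006, 0.0719]
ee_rot: [-90.0, -0.0, -10.4]
ft_force: [-5.8, -0.9, 8.7]
gripper_width: 0.0541
[0.52206027 0.10064967 0.07192689] [-8.99855264e+01 -4.14676070e-02 -1.03712025e+01] [-5.8410989  -0.91991731  8.71795872] [-0.24070002  1.11325913 -0.00387665]
```

```bash
python3 -m handwheel '[0,0,0,-0.1,0,0,4,0,0,0,0,0,0,4,0,0,0,0,0,0,4]'
python3 - <<'E'
from h import *
s=r.sense();print(s['position'],s['ee_rot'],s['ft_force'],s['wrist_torque'])
E
```

```text
t: 7.5
position: [0.5216, 0.1007, 0.0722]
ee_rot: [-90.0, -0.1, -10.4]
ft_force: [-4.1, 0.7, 8.5]
gripper_width: 0.0541
[0.52156592 0.10068852 0.07215235] [-89.9621169   -0.1059254  -10.37533913] [-4.05339306  0.68287522  8.53177165] [-0.23310627  0.68085679 -0.01011434]
```

```bash
python3 -m handwheel '[0,0,0,-0.1,0,-0.1,4,0,0,0,0,0,0,4,0,0,0,0,0,-0.1,4,0,0,0,0,0,0,4]'
python3 - <<'E'
from h import *
import cv2
s=r.sense();print(s['position'],s['ee_rot'],s['ft_force'],s['wrist_torque'])
T=toolT(s);np.save('T10.npy',T)
w=imaging.capture('wrist')[:,:,::-1]
cv2.imwrite('pics/w10.png',cv2.resize(w[100:340,150:350],None,fx=3.6,fy=2.5,interpolation=cv2.INTER_CUBIC))
E
```

```text
t: 7.83
position: [0.5212, 0.1007, 0.071]
ee_rot: [-89.9, -0.2, -10.4]
ft_force: [-5.4, -2.0, 14.7]
gripper_width: 0.0544
[0.52122493 0.10074996 0.07097883] [-89.93947203  -0.17995559 -10.37904047] [-5.35056329 -2.04058428 14.68753458] [-0.30148581  0.93581343 -0.02650207]
```

View pics/w10.png

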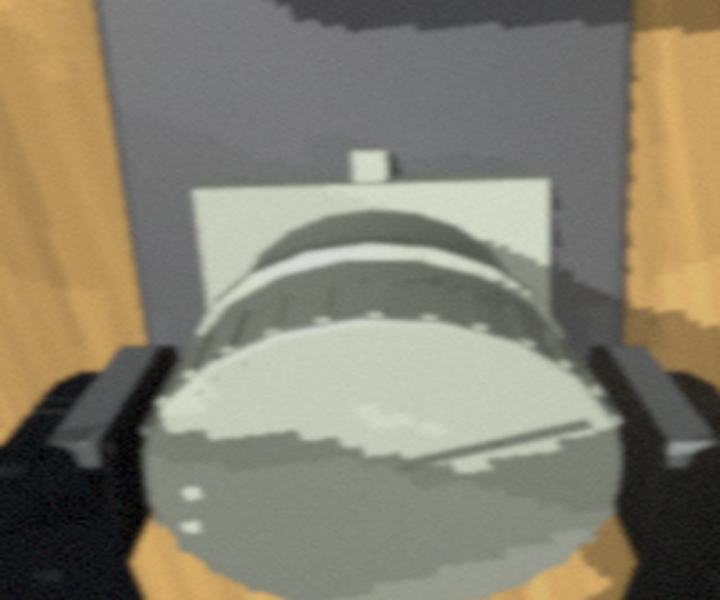

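```bash
python3 - <<'E'
from h import *
import cv2
b=imaging.capture('side')[:,:,::-1]
k=lambda i,x,y:cv2.resize(i[y:y+60,x:x+80],None,fx=9,fy=9,interpolation=cv2.INTER_CUBIC)
cv2.imwrite('pics/c11.png',k(b,185,255))
p=[.521,.099];th=np.radians(82);c,s=np.cos(th),np.sin(th);a=.031
for z in(.01,.014,.02):
  for l in((a,a),(-a,a),(a,-a)):
    X=np.array([p[0]+c*l[0]-s*l[1],p[1]+s*l[0]+c*l[1],z]);print(z,l,(proj('side',X)-[185,255])*9)
E
```

```text
0.01 (0.031, 0.031) [280.55195331 404.57269174]
0.01 (-0.031, 0.031) [451.61118769 212.70873494]
0.01 (0.031, -0.031) [ 11.79980063 291.76491142]
0.014 (0.031, 0.031) [279.88360366 388.77116738]
0.014 (-0.031, 0.031) [451.38555827 197.29144216]
0.014 (0.031, -0.031) [ 10.49656736 276.16751758]
0.02 (0.031, 0.031) [278.87475453 364.91934977]
0.02 (-0.031, 0.031) [451.04509303 174.0273998 ]
0.02 (0.031, -0.031) [  8.52976018 252.62831931]
```

View pics/c11.png

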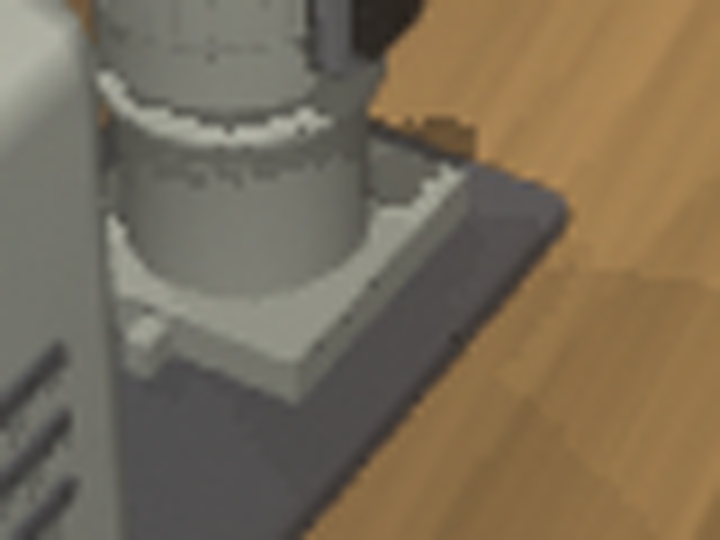

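```bash
python3 -m handwheel '[0,0,0,0,0,0.15,4,0,0,0,0,0,0,4,0,0,0.08,0,0,0.01,4,0,0,0.08,0,0,0.01,4,0,0,0.08,0,0,0.01,4,0,0,0.08,0,0,0.01,4,0,0,0,0,0,0,4]'
python3 - <<'E'
from h import *
s=r.sense();print(s['position'],s['ee_rot'],s['ft_force'],s['wrist_torque'],s['joint_positions'])
E
```

```text
t: 8.52
position: [0.5214, 0.101, 0.0725]
ee_rot: [-90.0, -0.2, 8.3]
ft_force: [-1.3, 0.2, 8.7]
gripper_width: 0.0543
[0.5214471  0.10095685 0.07250154] [-89.97811941  -0.22411067   8.25796625] [-1.28218475  0.19135739  8.65994863] [0.07122766 0.12469054 0.05470014] [ -5.6795719   16.32888792 -11.59682524 107.7309631    3.91888556
  56.09312112 -10.73828001]
```

```bash
python3 -m handwheel '[0,0,0.08,0,0,0.015,4,0,0,0.08,0,0,0.015,4]'
python3 - <<'E'
from h import *
import cv2
s=r.sense();print(s['position'],s['ee_rot'],s['ft_force'],s['wrist_torque'])
w=imaging.capture('wrist')[:,:,::-1]
cv2.imwrite('pics/w12.png',cv2.resize(w[100:340,150:350],None,fx=3.6,fy=2.5,interpolation=cv2.INTER_CUBIC))
E
```

```text
t: 8.68
position: [0.5213, 0.1012, 0.0727]
ee_rot: [-90.0, -0.2, 17.3]
ft_force: [-0.7, 1.9, 8.2]
gripper_width: 0.0547
[0.5212778  0.10121839 0.07270987] [-89.99686266  -0.21116208  17.3309887 ] [-0.68604008  1.86821183  8.22021233] [ 0.35886224  0.29000163 -0.03704434]
```

View pics/w12.png

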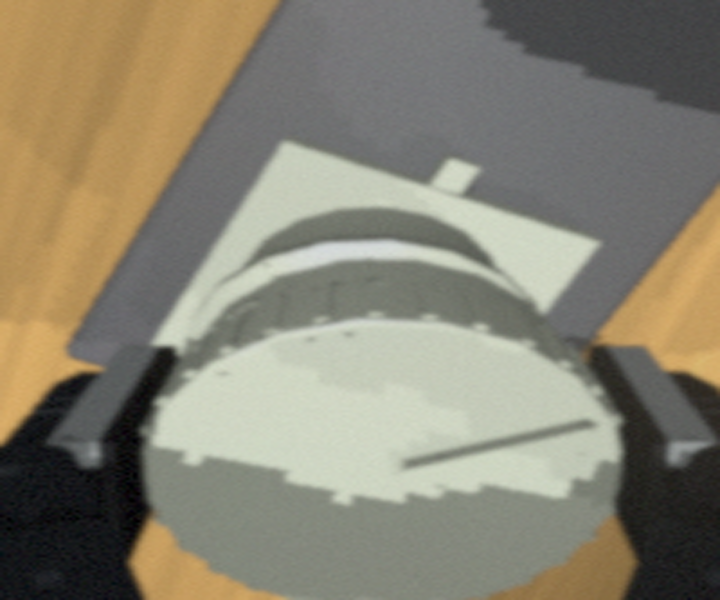

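```bash
python3 -m handwheel '[0,0,0.1,0,0,0.015,4,0,0,0.1,0,0,0.015,4,0,0,0.1,0,0,0.015,4,0,0,0.1,0,0,0.015,4,0,0,0.1,0,0,0.015,4,0,0,0.05,0,0,0.01,4,0,0,0,0,0,0,4]'
python3 - <<'E'
from h import *
import cv2
s=r.sense();print(s['position'],s['ee_rot'],s['ft_force'],s['wrist_torque'])
w=imaging.capture('wrist')[:,:,::-1]
cv2.imwrite('pics/w13.png',cv2.resize(w[100:340,150:350],None,fx=3.6,fy=2.5,interpolation=cv2.INTER_CUBIC))
E
```

```text
t: 9.32
position: [0.5203, 0.101, 0.0731]
ee_rot: [-90.0, -0.1, 48.9]
ft_force: [-3.9, 0.4, 8.7]
gripper_width: 0.054
[0.52031483 0.10096858 0.07313546] [-9.00334372e+01 -7.92987050e-02  4.88504509e+01] [-3.92557987  0.3770965   8.68762731] [0.11770189 0.86713865 0.01878161]
```

View pics/w13.png

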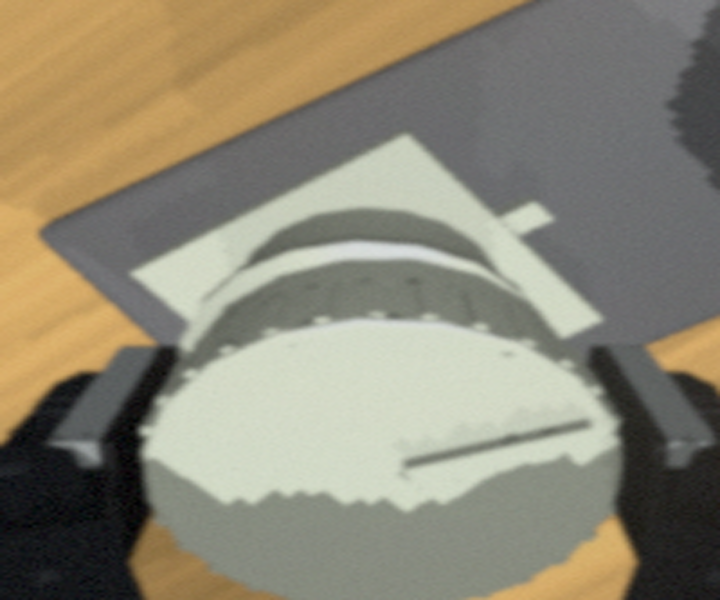

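```bash
python3 -m handwheel '[0,0,0.08,0,0,0.02,4,0,0,0.08,0,0,0.02,4,0,0,0.08,0,0,0.02,4,0,0,0.06,0,0,0.02,4,0,0,0,0,0,0,4,0,0,0,0,0,0,4]'
python3 - <<'E'
from h import *
import cv2
s=r.sense();print(s['position'],s['ee_rot'],s['ft_force'],s['wrist_torque'])
np.save('T14.npy',toolT(s))
w=imaging.capture('wrist')[:,:,::-1]
cv2.imwrite('pics/w14.png',cv2.resize(w[100:340,150:350],None,fx=3.6,fy=2.5,interpolation=cv2.INTER_CUBIC))
E
```

```text
t: 9.87
position: [0.5201, 0.1004, 0.0737]
ee_rot: [-90.0, -0.0, 65.8]
ft_force: [-3.6, -0.7, 7.2]
gripper_width: 0.0544
[0.52012909 0.1003546  0.0736865 ] [-9.00431634e+01 -1.03743298e-02  6.58397878e+01] [-3.55303212 -0.74401637  7.21495765] [-0.33207243  0.93521273  0.08472217]
```

View pics/w14.png

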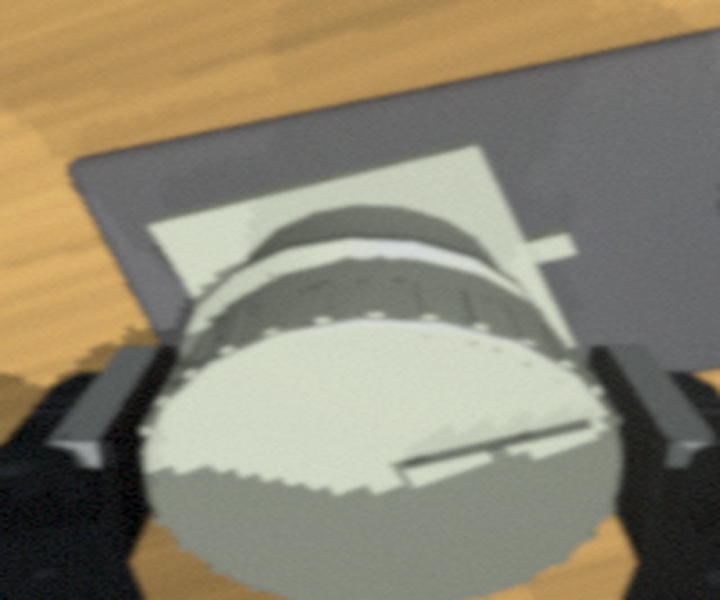

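```bash
python3 -m handwheel '[0,0,0,0,0,0.1,4,0,0,0,0,0,0.2,4,0,0,0,0,0,0.4,4,0,0,0,0,0,0.6,4,0,0,0,0,0,0.6,4,0,0,0,0,0,0.5,4,0,0,0,0,0,0.3,4,0,0,0,0,0,0,4]'
python3 -m handwheel '[0,0,0,0,0,0,4,0,0,0,0,0,0,4,0,0,0,0,0,0,4]'
python3 - <<'E'
from h import *
import cv2
s=r.sense();print(s['position'],s['ee_rot'],s['ft_force'],s['wrist_torque'])
np.save('T15.npy',toolT(s))
w=imaging.capture('wrist')[:,:,::-1];a=imaging.capture('scene')[:,:,::-1];b=imaging.capture('side')[:,:,::-1]
k=lambda i,x,y:cv2.resize(i[y:y+100,x:x+80],None,fx=4,fy=4,interpolation=cv2.INTER_CUBIC)
cv2.imwrite('pics/c15.png',np.hstack([k(a,305,165),k(b,180,200)]))
cv2.imwrite('pics/a15.png',a)
cv2.imwrite('pics/w15.png',cv2.resize(w[100:340,150:350],None,fx=3.6,fy=2.5,interpolation=cv2.INTER_CUBIC))
E
```

```text
t: 10.58
position: [0.5204, 0.1007, 0.1006]
ee_rot: [-90.1, -0.1, 65.8]
ft_force: [0.1, 0.2, -0.5]
gripper_width: 0.0543
t: 10.83
position: [0.5196, 0.1005, 0.0994]
ee_rot: [-90.0, 0.0, 65.8]
ft_force: [0.2, -0.1, -0.4]
gripper_width: 0.0546
[0.5196141  0.10048982 0.09936287] [-8.99731082e+01  1.30700068e-02  6.58369532e+01] [ 0.18470672 -0.05052051 -0.43294583] [-0.03257813 -0.02025259  0.03043643]
```

View pics/c15.png

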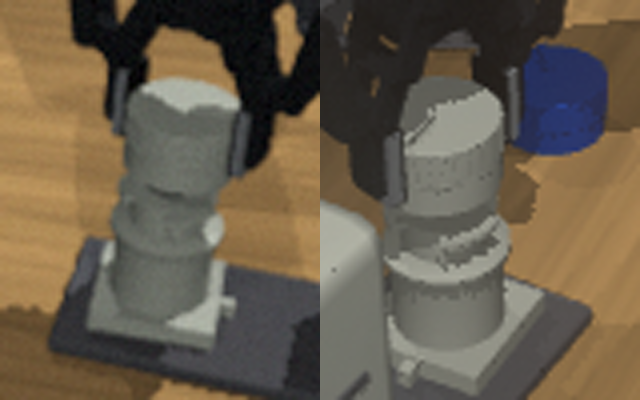

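View pics/w15.png

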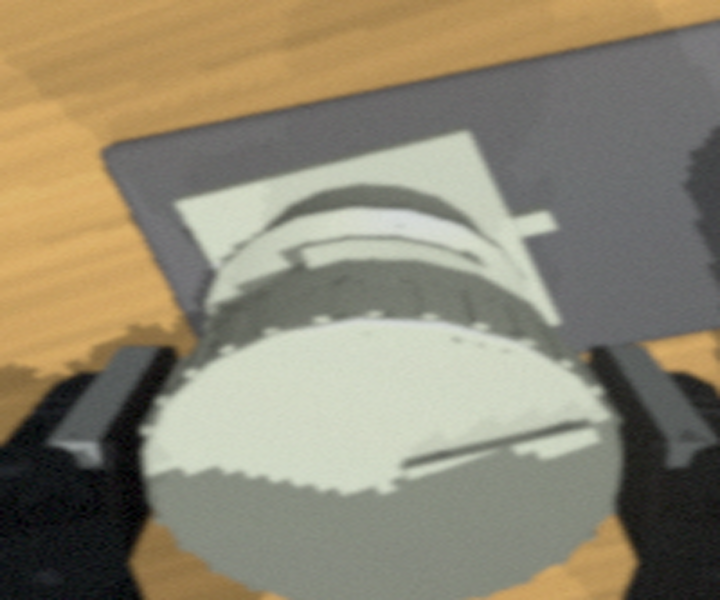

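View pics/a15.png

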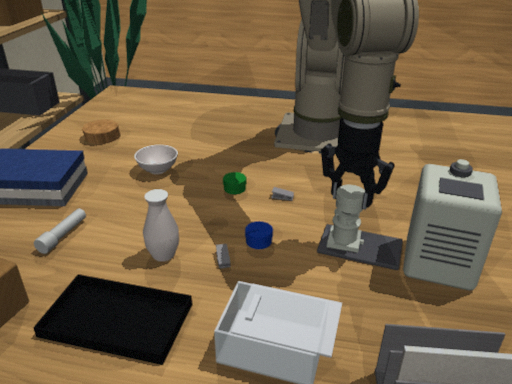

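```bash
python3 - <<'E'
from workcell import hand_in
print(hand_in())
E
```

```text
the job is handed in; nothing more can be done
None
```

The job is handed in at about 11 s of the 54 s, with the cap still gripped above the open neck. No verdict was reported.

I lifted the white cartridge by its tight cap, set it on the spindle at the nearest quarter-turn position and pushed it down with light force. I then turned the cap about 76° (1.33 rad) anticlockwise and raised it clear.

What the last checks showed:

- **Seating:** after the push, the foot's lower corner in the side picture was within 2 pixels of enlarged crop (about 0.5 mm) of where it must be on the plate. In the final pictures it still stands upright there.
- **Turning:** the rib stayed fixed relative to the fingers, so the cap did not slip, and the rib ended within a few degrees of the tab's direction.
- **Cap position:** the cap's lower edge is about 88 mm above the cartridge's underside, roughly 18 mm above the rim. It is level and within a couple of mm of the axis.
- **Forces:** the final reading of about -0.45 N matches the cap's weight alone, so the cap is not touching the cartridge.
- **Bystanders:** the vase, both clips and the blue and green caps appear where they were.

Two readings did not fit:

- **Turning torque:** the wrist showed almost none of the expected 0.2 to 0.4 N m, though the pictures show the cap turned and lifted off freely.
- **Grip width:** the fingers read 54 mm where the cap should be 56 mm.

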